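# Thread the loose cap onto the glue canister and shut its nozzle

### The job

The red cap is only resting on the slanting neck of the full glue canister, not yet in its thread. Without lifting it off the neck, back it off (anticlockwise) until it drops into the thread start, then screw it clockwise fully home without cross-threading, and only then push the yellow nozzle on its top right down to seal the canister. Leave the paint tin, brush, sanding block and glue cup around it where they are.

Things in the scene. Friction and masses are not known exactly. Their poses are not given: they have to be found in the camera images.
- canister: white plastic glue canister, 180 x 120 x 192 mm high, full, does not move. Origin: centre of the neck's lip (about 174 mm up). Its z = the neck's axis, leaning 30 deg from vertical to the canister's front; x points to the canister's back and up. Neck 34 mm long, 40 mm outside (48 mm over the thread). Right-hand thread with 3 starts 120 deg apart, lead 24 mm per turn (3.8 mm per rad).
- cap: red ribbed screw cap: head 61 mm across and 18 mm tall above the origin, skirt 59 mm across, 28 mm below it, inner plug in the neck; 80 g. Origin: centre of its sealing face; z along its axis. Loose on the thread it stands 16 to 19 mm above the lip, sinking as it turns clockwise; past the start it drops 8 mm; 0.6 turn from there brings its face onto the lip, 0.05 to 0.1 turn more makes it tight.
- cap_mark (a point): end of the white line on the cap's head: on its top edge, 30 mm from the axis along the cap's own x, 18 mm above its sealing face. The cap falls into the thread start when this line, coming anticlockwise (seen looking down on the cap), has just passed the canister's x direction (by about 0.1 rad); at the start it lies 0.55 to 1.45 rad clockwise of it.
- nozzle (a joint): yellow push-pull nozzle in the middle of the cap, 25 mm across at its top; slides along the cap's axis with about 7 N friction and stays where left. 0 = pulled out (open), 0.010 m = right down (shut).
- nozzle_top (a point): centre of the nozzle's flat top. Pulled out it stands 28 mm above the cap's head (46 mm above the sealing face), shut 18 mm above the head (36 mm above the sealing face).
- paint_tin: 1 litre paint tin, blue band, 110 mm across, 133 mm tall, bystander; origin: centre of its underside
- brush: flat paint brush lying down, 208 mm long, 60 mm wide, bystander; origin under its ferrule, bristles to its x
- sanding_block: cork sanding block with orange paper below, 115 x 64 x 34 mm, bystander; origin: centre of its underside
- glue_cup: clear plastic cup, 80 mm across, 85 mm tall, bystander; origin: centre of its underside
Things that resemble listed ones, but are neither listed nor needed, are in the scene too. Of the things shaped like the cap, the red one is meant.

How it is judged:
By the outcome, as a careful person would: the job done as asked, in the order asked, and still so for the second after the job is handed in, with the robot touching nothing.
It also fails if it takes over 58 s, if anything falls off the work surface, if the arm or the gripper's body presses on something with over 40 N, if the wrist force passes 120 N, or if a joint passes its speed limit or range.

### The arm

A 6-joint arm with a two-finger parallel gripper is mounted at the origin on the work surface. World frame = base frame: x ahead of the robot, y to its left, z up, the work surface at z = 0. Lengths are in m, angles in rad, forces in N, time in s.
With the tool pointing down it reaches from about 0.25 to 0.775 m from the base axis. Payload 4 kg.
Tool frame: the origin (TCP) lies midway between the tips of the shut fingers; the grasp point (between the pads) lies 19 mm behind it; z points along the fingers, y is the line along which they close (so a half turn about z gives the same grasp; the last joint's range is limited). The gripper opens to 94 mm and grips with 3 to 60 N. Pads are 16 mm wide; open, the fingers measure 119 mm over their backs; the gripper's body (75 mm by 177 mm) begins 78 mm behind the grasp point.
Start: joints at [-1.315, 0.087, 1.371, -0, 1.684, -0.103], TCP at [0.193, -0.515, 0.206] pointing down, gripper open.
Joint ranges: [-3.1, 3.1], [-0.76, 2.03], [0.27, 2.55], [-1.08, 4.22], [0.17, 2.65], [-2.57, 2.57]. Speed limits (rad/s): [2.79, 2.79, 3.14, 3.14, 3.14, 3.14].

### API

Orientations are given as [roll, pitch, yaw] about the fixed x, y, z axes, in that order (R = Rz(yaw) Ry(pitch) Rx(roll)).
In Python, from bench import sensors, eyes, job gives the robot as it stands.
- The arm moves only by the tool arm_command, never from a script. Its argument "series" is a list of rows, each a list of 7 numbers: the opening, from 0 (shut) to 1 (fully open), then the shift along the tool's x, y, z in cm, then the turn, a rotation vector about the tool's x, y, z in rad. In form: [[fingers, dx, dy, dz, wx, wy, wz], ...]. A call has 1 to 20 rows; each row shifts and turns the commanded pose from where the row before left it, along the tool's axes as they then stand; what a row does not reach is not made up. A row lasts 1/10 s, in which the tool goes at most 50 mm and 8.59 degrees, less where a joint would pass 70% of its speed; a pose out of reach is approached as far as the arm can. A call with a gripper value outside its range is refused whole. The fingers move at their own pace and stop on an object; the grip force is fixed at half the most. Time passes only in rows, so rows that do not move let the fingers close. It gives the time, the measured TCP pose, the force and the opening at its end, in the units of the state.
- sensors.get_obs(): the state, without advancing time (a new reading comes with each control period).
- eyes.snapshot(name): name is "scene" or "side" or "wrist"; returns the picture (384x512x3 uint8, blue, green, red); there is no depth.
- eyes.get_calibration(name): a dict with "mtx" (3x3 intrinsics, pixels), "R" (3x3) and "t" (3): a world point X has camera coordinates R X + t. Camera axes: x right, y down, z forward; pixel columns grow to the right and rows downward; lengths in m; the calibration is good to about 2 mm. A picture is of the moment at which its call begins: read the wrist's pose just before it. get_calibration takes no time and is no camera call; for the wrist camera it gives the pose at the moment of the call.
- job.close_job(): hands the job in, once; it reports no verdict.
The state is a dict: "time": time; "joint_positions": joint angles; "qvel": joint speeds; "joint_torque": joint torques, N m; "tool_pos": TCP position; "ee_rot": TCP orientation; "wrist_force": force on the tool from outside, world axes, zero at the start; "wrist_torque": the same for the moment, N m; "width": finger opening in m.
Only numpy, scipy, OpenCV 4.12 (cv2) and the standard library are available. Lean on these libraries where they do the work, as an engineer would, in place of code of your own. Each camera call takes 0.05 s, during which the arm holds its last target. There are 200 camera calls.

## Working session

There is one attempt and no reset: what is moved stays moved. The work goes in short steps, Python scripts to look and compute and a tool call to move; the robot and the scene stay as the last step left them, time stands still between calls to the robot, and variables do not carry over. Pictures are saved under pics/ and viewed, on a budget of 10 in all, crops included, one or two more only if the job needs it, and the job is handed in when it is done.

Besides the shell and the picture viewer there is one more tool, called as name(argument=value, ...), one argument or row to a line, values as JSON. arm_command: Moves the arm, as the interface text tells. Its arguments: {"type":"object","properties":{"series":{"type":"array","items":{"type":"array","items":{"type":"number"}}}},"required":["series"]}

```bash
ls; mkdir -p pics; python3 - <<'E'
from bench import sensors, eyes
import cv2, numpy as np
o=sensors.get_obs()
for k,v in o.items(): print(k,np.round(v,4))
a=eyes.snapshot("scene");b=eyes.snapshot("side")
cv2.imwrite("pics/scene0.png",a);cv2.imwrite("pics/side0.png",b)
for n in("scene","side"):
  c=eyes.get_calibration(n);print(n,c["mtx"][0][0],"pos",np.round(-np.array(c["R"]).T@c["t"],3),"fwd",np.round(c["R"][2],2))
E
```

```text
pics
time 0.0
joint_positions [-1.3151e+00  8.7900e-02  1.3722e+00 -1.0000e-04  1.6836e+00 -1.0310e-01]
qvel [-0.0013 -0.0011 -0.0005 -0.0008  0.0003 -0.0013]
joint_torque [-1.50000e-03 -3.40185e+01 -3.02427e+01  7.16000e-02  3.31000e-02
 -2.00000e-04]
tool_pos [ 0.193  -0.5145  0.2043]
ee_rot [-3.1395e+00 -2.0000e-04  3.5870e-01]
wrist_force [-0.3467  0.1621  0.0789]
wrist_torque [ 0.0437  0.0484 -0.0121]
width 0.094
scene 426.8166635519965 pos [ 1.053 -0.61   1.043] fwd [-0.41  0.55 -0.73]
side 484.7680934283036 pos [0.162 0.861 1.152] fwd [ 0.3  -0.6  -0.74]
```

View pics/scene0.png

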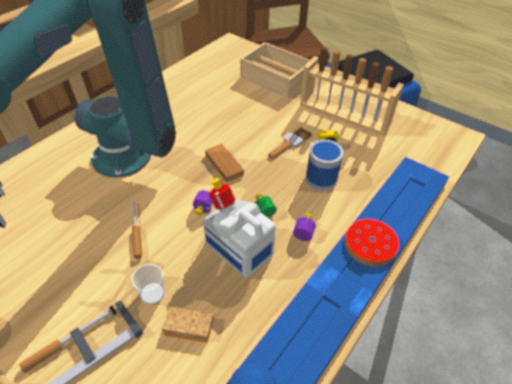

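View pics/side0.png

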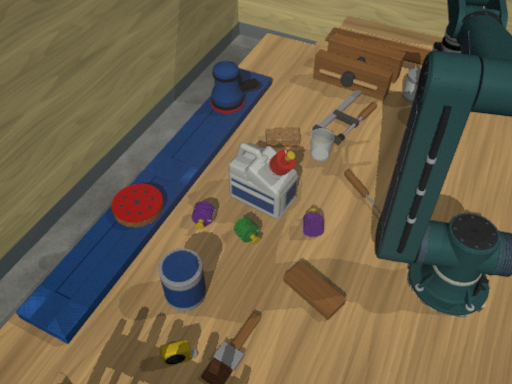

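The scene view shows the canister at about (240,235), with the red cap and yellow nozzle at (222,193). In the side view the cap is at (285,160). The purple and green caps are lookalikes. I'll enlarge both views and triangulate.

```bash
cat > h.py <<'E'
import numpy as np, cv2
from scipy.spatial.transform import Rotation as Ro
from bench import sensors, eyes
def cal(n):
    c=eyes.get_calibration(n);return {k:np.array(c[k]) for k in("mtx","R","t")}
def proj(c,X):
    X=np.atleast_2d(X);q=(X@c["R"].T+c["t"])@c["mtx"].T;return q[:,:2]/q[:,2:]
def ray(c,p):
    d=c["R"].T@np.linalg.solve(c["mtx"],[p[0],p[1],1.]);return -c["R"].T@c["t"],d/np.linalg.norm(d)
def tri(obs):
    A=np.zeros((3,3));b=np.zeros(3)
    for c,p in obs:
        o,d=ray(c,p);M=np.eye(3)-np.outer(d,d);A+=M;b+=M@o
    X=np.linalg.solve(A,b);return X,[np.round(proj(c,X)[0]-p,1) for c,p in obs]
def onplane(c,p,z):
    o,d=ray(c,p);return o+d*(z-o[2])/d[2]
def blobs(im,col,roi):
    x0,y0,x1,y1=roi;h=cv2.cvtColor(im,cv2.COLOR_BGR2HSV)
    lo,hi={"y":((20,140,90),(35,255,255)),"r":((0,170,80),(9,255,255))}[col]
    m=cv2.inRange(h,lo,hi)
    if col=="r": m|=cv2.inRange(h,(172,170,80),(180,255,255))
    k=np.zeros_like(m);k[y0:y1,x0:x1]=m[y0:y1,x0:x1];return k
E
python3 - <<'E'
from h import *
a=cv2.imread("pics/scene0.png");b=cv2.imread("pics/side0.png")
out=[]
for im,(x0,y0) in((a,(190,170)),(b,(220,130))):
    out.append(cv2.resize(im[y0:y0+112,x0:x0+90+0],None,fx=4.4,fy=5,interpolation=cv2.INTER_CUBIC) if 0 else cv2.resize(im[y0:y0+110,x0:x0+88],None,fx=4.5,fy=4.5,interpolation=cv2.INTER_CUBIC))
cv2.imwrite("pics/crop1.png",np.hstack(out))
ca,cb=cal("scene"),cal("side")
P={}
for n,im,roi in(("a",a,(205,172,240,215)),("b",b,(265,140,305,180))):
    for col in "yr":
        m=blobs(im,col,roi);ys,xs=np.nonzero(m);P[n+col]=(xs.mean(),ys.mean());print(n,col,len(xs),xs.mean(),ys.mean(),xs.min(),xs.max(),ys.min(),ys.max())
for col in "yr": print(col,tri([(ca,P["a"+col]),(cb,P["b"+col])]))
E
```

```text
a y 75 215.68 181.94666666666666 211 219 177 187
a r 336 222.61904761904762 195.2172619047619 210 233 183 207
b y 69 290.0144927536232 155.28985507246378 285 295 151 160
b r 368 281.26630434782606 163.1983695652174 270 295 150 174
y (array([ 0.49928251, -0.04078076,  0.22273763]), [array([-0.1, -0. ]), array([-0.1,  0. ])])
r (array([ 0.52183699, -0.03920212,  0.18381102]), [array([0.4, 0.1]), array([ 0.4, -0.1])])
```

View pics/crop1.png

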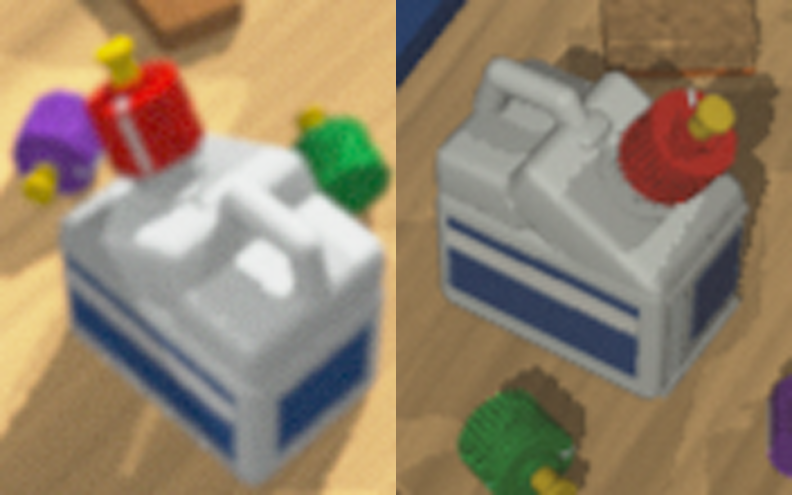

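The enlarged crop shows the neck leaning towards -x. The mark's end is at crop (120,103) in the scene view and (692,97) in the side view. The canister's bottom corners are visible, so next I work out its yaw, axis and mark angle.

```bash
python3 - <<'E'
from h import *
ca,cb=cal("scene"),cal("side")
A=lambda x,y:(190+x/4.5-.4,170+y/4.5-.4); B=lambda x,y:(220+(x-396)/4.5-.4,130+y/4.5-.4)
c1,l1,r1=[onplane(ca,A(*p),0.003) for p in((245,478),(78,325),(375,380))]
c2,l2,r2=[onplane(cb,B(*p),0.003) for p in((657,394),(443,300),(740,305))]
f=lambda u:(np.round(u[:2],3),np.round(np.linalg.norm(u),3),np.round(np.degrees(np.arctan2(u[1],u[0])),1))
print("scene",c1,f(l1-c1),f(r1-c1));print("side",c2,f(l2-c2),f(r2-c2))
# bottom-face corner common to no view: centre estimates
ntop,_=tri([(ca,A(118,47)),(cb,B(717,110))]);print("nozzle top",ntop)
m,r=tri([(ca,A(121,103)),(cb,B(692,93))]);print("mark",m,r)
E
```

```text
scene [ 0.65376221 -0.11369818  0.003     ] (array([-0.16 ,  0.023]), np.float64(0.161), np.float64(171.9)) (array([0.021, 0.109]), np.float64(0.111), np.float64(79.3))
side [0.50570256 0.00872372 0.003     ] (array([ 0.169, -0.01 ]), np.float64(0.169), np.float64(-3.5)) (array([-0.019, -0.098]), np.float64(0.1), np.float64(-101.1))
nozzle top [ 0.49775241 -0.03979878  0.22862344]
mark [ 0.52141645 -0.06231331  0.21433171] [array([0.2, 0. ]), array([ 0.2, -0. ])]
```

```bash
cat >> h.py <<'E'
def frame(psi,tilt=np.radians(30)):
    Z=np.array([-np.sin(tilt)*np.cos(psi),-np.sin(tilt)*np.sin(psi),np.cos(tilt)])
    Y=np.array([-np.sin(psi),np.cos(psi),0]);return np.cross(Y,Z),Y,Z
def toolR(psi,a):  # finger line turned a (ccw on cap) from canister x
    X,Y,Z=frame(psi);y=np.cos(a)*X+np.sin(a)*Y;return np.c_[np.cross(y,-Z),y,-Z]
def now():
    o=sensors.get_obs();return np.array(o["tool_pos"]),Ro.from_euler("xyz",o["ee_rot"]).as_matrix(),o
def rows(p,R,n,show=True,start=None):
    p0,R0=start or now()[:2];w=Ro.from_matrix(R0.T@R).as_rotvec()/n;S=sum(Ro.from_rotvec(w*k).as_matrix() for k in range(n))
    d=np.linalg.solve(S,R0.T@(np.array(p)-p0))*100
    print(n,"rows d cm",np.round(d,2),"w",np.round(w,4),"|d|",round(np.linalg.norm(d),2),"|w|",round(np.linalg.norm(w),3))
    if show:
        q,Q=p0.copy(),R0.copy()
        for i in range(n):
            q=q+Q@d/100;Q=Q@Ro.from_rotvec(w).as_matrix()
            if i%3==2: print(np.round(q,3))
E
python3 - <<'E'
from h import *
psi=np.radians(-8);X,Y,Z=frame(psi);cap=np.array([.5205,-.043,.1888]);print(Z)
rows(cap+.14*Z,toolR(psi,1.2),14)
E
```

```text
[-0.49513403  0.06958655  0.8660254 ]
14 rows d cm [ 4.49  1.79 -1.3 ] w [-0.0466 -0.0031 -0.1578] |d| 5.0 |w| 0.165
[ 0.335 -0.493  0.244]
[ 0.448 -0.405  0.282]
[ 0.507 -0.27   0.308]
[ 0.496 -0.122  0.316]
```

```bash
python3 - <<'E'
from h import *
psi=np.radians(-8);X,Y,Z=frame(psi);cap=np.array([.5205,-.043,.1888])
rows(cap+.14*Z,toolR(psi,1.2),20)
E
```

```text
20 rows d cm [ 3.11  1.33 -0.9 ] w [-0.0326 -0.0022 -0.1105] |d| 3.51 |w| 0.115
[ 0.294 -0.507  0.232]
[ 0.385 -0.465  0.26 ]
[ 0.457 -0.393  0.285]
[ 0.5   -0.299  0.304]
[ 0.51  -0.196  0.315]
[ 0.486 -0.094  0.315]
```

arm_command(
  series=[
    [1, 3.11, 1.33, -0.9, -0.0326, -0.0022, -0.1105],
    [1, 3.11, 1.33, -0.9, -0.0326, -0.0022, -0.1105],
    [1, 3.11, 1.33, -0.9, -0.0326, -0.0022, -0.1105],
    [1, 3.11, 1.33, -0.9, -0.0326, -0.0022, -0.1105],
    [1, 3.11, 1.33, -0.9, -0.0326, -0.0022, -0.1105],
    [1, 3.11, 1.33, -0.9, -0.0326, -0.0022, -0.1105],
    [1, 3.11, 1.33, -0.9, -0.0326, -0.0022, -0.1105],
    [1, 3.11, 1.33, -0.9, -0.0326, -0.0022, -0.1105],
    [1, 3.11, 1.33, -0.9, -0.0326, -0.0022, -0.1105],
    [1, 3.11, 1.33, -0.9, -0.0326, -0.0022, -0.1105],
    [1, 3.11, 1.33, -0.9, -0.0326, -0.0022, -0.1105],
    [1, 3.11, 1.33, -0.9, -0.0326, -0.0022, -0.1105],
    [1, 3.11, 1.33, -0.9, -0.0326, -0.0022, -0.1105],
    [1, 3.11, 1.33, -0.9, -0.0326, -0.0022, -0.1105],
    [1, 3.11, 1.33, -0.9, -0.0326, -0.0022, -0.1105],
    [1, 3.11, 1.33, -0.9, -0.0326, -0.0022, -0.1105],
    [1, 3.11, 1.33, -0.9, -0.0326, -0.0022, -0.1105],
    [1, 3.11, 1.33, -0.9, -0.0326, -0.0022, -0.1105],
    [1, 3.11, 1.33, -0.9, -0.0326, -0.0022, -0.1105],
    [1, 3.11, 1.33, -0.9, -0.0326, -0.0022, -0.1105],
  ],
)

```text
time: 2.1
tool_pos: [0.4498, -0.0328, 0.3098]
ee_rot: [2.938, 0.486, 2.587]
wrist_force: [-0.2, 1.1, 0.3]
width: 0.0939
```

arm_command(
  series=[
    [1, 0, 0, 0, 0, 0, 0],
    [1, 0, 0, 0, 0, 0, 0],
  ],
)

```text
time: 2.3
tool_pos: [0.4504, -0.034, 0.3105]
ee_rot: [2.937, 0.487, 2.581]
wrist_force: [-0.7, -0.0, 0.1]
width: 0.0938
```

```bash
python3 - <<'E'
from h import *
p,R,o=now();print(p,R[:,2],np.round(o["joint_positions"],3),o["wrist_force"])
psi=np.radians(-8);X,Y,Z=frame(psi);cap=np.array([.5205,-.043,.1888])
im=eyes.snapshot("wrist");c=cal("wrist")
np.savez("w1.npz",**c);cv2.imwrite("pics/w1raw.png",im)
print("cam",-c["R"].T@c["t"],c["R"][2])
v=cv2.resize(im,None,fx=1.5,fy=1.5)
cv2.imwrite("pics/w1.png",v)
print("pred cap head",proj(c,cap+.018*Z),"noz",proj(c,cap+.046*Z))
E
```

```text
[ 0.45043376 -0.03403142  0.31046744] [ 0.49591556 -0.07157277 -0.86541614] [-0.238 -0.546  1.765  0.048  1.4   -1.295] [-0.67376159 -0.0252993   0.13592015]
cam [0.30596109 0.01379613 0.42918685] [ 0.67220668 -0.19047633 -0.71544179]
pred cap head [[259.43348918 185.26705351]] noz [[259.53213106 192.94788519]]
```

View pics/w1.png

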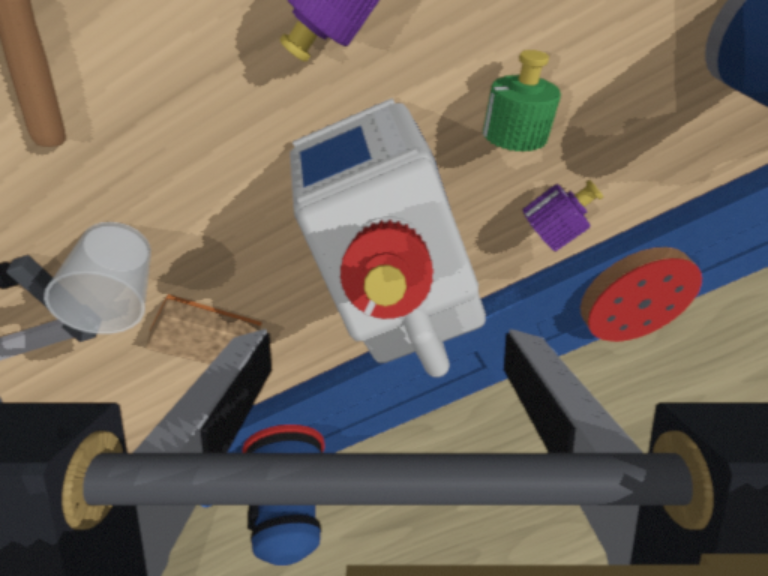

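The wrist view shows the cap head near (386,268), the nozzle top at (385,287) and the white mark towards (367,308), all in 1.5x pixels. Next I refine the axis and mark from the masks.

```bash
python3 - <<'E'
from h import *
im=cv2.imread("pics/w1raw.png");c=dict(np.load("w1.npz"));ca,cb=cal("scene"),cal("side")
y=blobs(im,"y",(225,160,300,220));M=cv2.moments(y);yc=(M["m10"]/M["m00"],M["m01"]/M["m00"])
ct=max(cv2.findContours(y,0,2)[0],key=cv2.contourArea);print("yel",yc,cv2.fitEllipse(ct))
hsv=cv2.cvtColor(im,cv2.COLOR_BGR2HSV);r=blobs(im,"r",(215,135,305,225))
print("V hist",np.histogram(hsv[...,2][r>0],10))
for th in(0,150,170,190):
    m=cv2.inRange(hsv,(0,0,th),(180,255,255))&r
    k=cv2.findContours(m|(y if th else y),0,2)[0];k=cv2.convexHull(max(k,key=cv2.contourArea));print(th,cv2.fitEllipse(k))
w=cv2.inRange(hsv,(0,0,110),(180,110,255));w[:190]=0;w[215:]=0;w[:,:232]=0;w[:,270:]=0
ell=np.zeros_like(w);cv2.circle(ell,(257,183),28,255,-1);w&=ell
ys,xs=np.nonzero(w);print("white",[(a,b) for a,b in zip(xs,ys)])
print("tri noz",tri([(c,yc),(ca,(215.7-0.,181.0)),(cb,(290.9,154.0))]))
v=cv2.resize(im[125:225,210:310],None,fx=6,fy=6,interpolation=cv2.INTER_CUBIC);cv2.imwrite("pics/w1c.png",v)
E
```

```text
yel (258.3354037267081, 185.6273291925466) ((254.71511840820312, 188.1182403564453), (20.6832275390625, 26.037845611572266), 67.35513305664062)
V hist (array([  31,   25,   26,   26,  332,   67,   43,  470,  153, 1075]), array([ 80. ,  89.7,  99.4, 109.1, 118.8, 128.5, 138.2, 147.9, 157.6,
       167.3, 177. ]))
0 ((257.44805908203125, 179.96200561523438), (59.171875, 63.02550506591797), 7.133147716522217)
150 ((257.4766845703125, 181.5818328857422), (58.78861999511719, 59.4202880859375), 74.0453872680664)
170 ((251.03695678710938, 165.47386169433594), (21.34786033630371, 44.428810119628906), 71.28611755371094)
190 ((255.9311981201172, 189.25958251953125), (24.991973876953125, 26.821399688720703), 70.46183013916016)
white [(np.int64(246), np.int64(200)), (np.int64(247), np.int64(200)), (np.int64(248), np.int64(200)), (np.int64(246), np.int64(201)), (np.int64(247), np.int64(201)), (np.int64(248), np.int64(201)), (np.int64(249), np.int64(201)), (np.int64(245), np.int64(202)), (np.int64(246), np.int64(202)), (np.int64(247), np.int64(202)), (np.int64(248), np.int64(202)), (np.int64(249),
[... 526 characters left out ...]
), (np.int64(248), np.int64(205)), (np.int64(249), np.int64(205)), (np.int64(243), np.int64(206)), (np.int64(244), np.int64(206)), (np.int64(245), np.int64(206)), (np.int64(246), np.int64(206)), (np.int64(247), np.int64(206)), (np.int64(248), np.int64(206)), (np.int64(243), np.int64(207)), (np.int64(244), np.int64(207)), (np.int64(245), np.int64(207)), (np.int64(246), np.int64(207)), (np.int64(247), np.int64(207)), (np.int64(248), np.int64(207)), (np.int64(245), np.int64(208)), (np.int64(246), np.int64(208)), (np.int64(247), np.int64(208)), (np.int64(247), np.int64(209))]
tri noz (array([ 0.49681631, -0.0399027 ,  0.22462682]), [array([-0.2,  3.7]), array([-0.6, -0.2]), array([-0.2,  1.3])])
```

View pics/w1c.png

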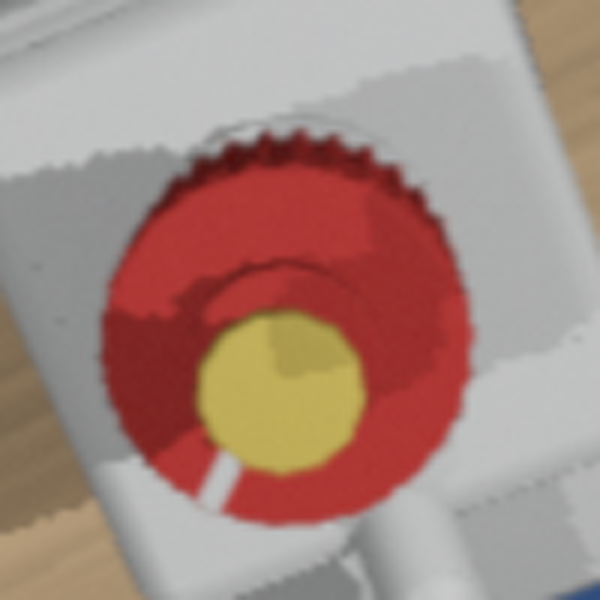

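The close-up gives the nozzle top at raw (256.6,189.8), the head face centre at (257.6,181.9) and the mark end at (244.6,209.9).

```bash
python3 - <<'E'
from h import *
from scipy.optimize import least_squares
c=dict(np.load("w1.npz"));ca,cb=cal("scene"),cal("side")
def res(v,tf=True):
    X,Y,Z=frame(v[3],np.radians(30) if tf else v[4]);N=v[:3]
    return np.r_[proj(c,N)[0]-(256.6,189.8),proj(c,N-.028*Z)[0]-(257.6,181.9),.7*(proj(ca,N)[0]-(215.8,180.)),.7*(proj(cb,N)[0]-(291,154.0))]
for tf in(True,False):
    s=least_squares(res,[.497,-.04,.226,-.1,.52],args=(tf,));v=s.x;print(np.round(v,4),np.degrees(v[3:]),np.round(s.fun,1))
for psi in(-.14,v[3]):
    X,Y,Z=frame(psi);N=v[:3];face=N-.046*Z;H=N-.028*Z;print("face",face,"head",H)
    o,d=ray(c,(244.6,209.9));P=o+d*((H-o)@Z)/(d@Z)-H;print("mark ang",np.arctan2(P@Y,P@X),np.linalg.norm(P))
print("lip z if 17.5 above",(face-.0175*Z))
rim=[];
for px in [(104,344),(472,344),(288,525),(288,163)]:
    o,d=ray(c,(210+px[0]/6-.4,125+px[1]/6-.4));P=o+d*((H-o)@Z)/(d@Z)-H;rim.append(np.linalg.norm(P))
print(rim)
E
```

```text
[ 0.4956 -0.0409  0.2257 -0.0801  0.52  ] [-4.58726721 29.79380535] [ 0.2 -0.   0.1  0.2 -1.   0.4  0.2  0.6]
[ 0.4957 -0.0409  0.2258 -0.0791  0.5101] [-4.5307462  29.22567023] [ 0.2  0.2  0.  -0.  -0.9  0.4  0.1  0.6]
face [ 0.51845832 -0.04413963  0.18594151] head [ 0.50954638 -0.04288374  0.20152996]
mark ang -0.7855064486240276 0.03066798252473939
face [ 0.51861148 -0.042747    0.18594151] head [ 0.50963961 -0.04203606  0.20152996]
mark ang -0.8550618469157119 0.03152457839897703
lip z if 17.5 above [ 0.52733414 -0.0434382   0.17078606]
[np.float64(0.03015219896024523), np.float64(0.02967368075089724), np.float64(0.030834225531682486), np.float64(0.029848802266925944)]
```

```bash
cat >> h.py <<'E'
psi=-.105;X,Y,Z=frame(psi);N0=np.array([.4956,-.0409,.2257]);F0=N0-.046*Z
def st():
    p,R,o=now();d=p-F0
    print("t",o["time"],"tcp in cap frame mm",np.round(1000*np.array([d@X,d@Y,d@Z]),1),"a",round(float(np.arctan2(R[:,1]@Y,R[:,1]@X)),3),"axis dev",np.round(np.degrees(np.arccos(-R[:,2]@Z)),1),"j6",round(float(o["joint_positions"][5]),3),"F",np.round([o["wrist_force"]@X,o["wrist_force"]@Y,o["wrist_force"]@Z],1),"w",round(float(o["width"]),4))
E
python3 - <<'E'
from h import *
st()
rows(F0+.10*Z,toolR(psi,1.0),3,False)
rows(F0-.009*Z,toolR(psi,1.0),5,False,(F0+.10*Z,toolR(psi,1.0)))
E
```

```text
t 2.35 tcp in cap frame mm [  3.2   1.6 142. ] a 1.17 axis dev 1.1 j6 -1.295 F [-0.1 -0.1 -0.3] w 0.0939
3 rows d cm [ 0.08 -0.08  1.4 ] w [-0.0057  0.0031  0.0568] |d| 1.4 |w| 0.057
5 rows d cm [-0.   -0.    2.18] w [0. 0. 0.] |d| 2.18 |w| 0.0
```

arm_command(
  series=[
    [1, 0.08, -0.08, 1.4, -0.0057, 0.0031, 0.0568],
    [1, 0.08, -0.08, 1.4, -0.0057, 0.0031, 0.0568],
    [1, 0.08, -0.08, 1.4, -0.0057, 0.0031, 0.0568],
    [1, 0, 0, 0, 0, 0, 0],
    [1, 0, 0, 0, 0, 0, 0],
  ],
)

```text
time: 2.85
tool_pos: [0.4689, -0.0385, 0.2722]
ee_rot: [2.841, 0.433, 2.399]
wrist_force: [0.1, 0.4, 0.5]
width: 0.094
```

```bash
python3 - <<'E'
from h import *
st();rows(F0-.009*Z,toolR(psi,1.0),6,False)
E
```

```text
t 2.85 tcp in cap frame mm [ 0.1 -0.4 99.6] a 1.0 axis dev 0.1 j6 -1.156 F [0.3 0.4 0.4] w 0.094
6 rows d cm [0.   0.01 1.81] w [-0.0002 -0.0002  0.0001] |d| 1.81 |w| 0.0
```

arm_command(
  series=[
    [1, 0, 0.01, 1.8, 0, 0, 0],
    [1, 0, 0.01, 1.8, 0, 0, 0],
    [1, 0, 0.01, 1.8, 0, 0, 0],
    [1, 0, 0.01, 1.8, 0, 0, 0],
    [1, 0, 0.01, 1.8, 0, 0, 0],
    [1, 0, 0.01, 1.8, 0, 0, 0],
    [1, 0, 0, 0, 0, 0, 0],
    [1, 0, 0, 0, 0, 0, 0],
  ],
)

```text
time: 3.65
tool_pos: [0.523, -0.0431, 0.18]
ee_rot: [2.839, 0.435, 2.4]
wrist_force: [0.8, 0.1, -0.2]
width: 0.0936
```

```bash
python3 - <<'E'
from h import *
st()
E
```

```text
t 3.65 tcp in cap frame mm [ 0.9  0.7 -7.3] a 1.001 axis dev 0.0 j6 -1.148 F [ 0.6  0.2 -0.5] w 0.0936
```

arm_command(
  series=[
    [0.75, 0, 0, 0, 0, 0, 0],
    [0.7, 0, 0, 0, 0, 0, 0],
    [0.65, 0, 0, 0, 0, 0, 0],
    [0.6, 0, 0, 0, 0, 0, 0],
    [0.6, 0, 0, 0, 0, 0, 0],
    [0.6, 0, 0, 0, 0, 0, 0],
  ],
)

```text
time: 4.25
tool_pos: [0.5227, -0.0429, 0.1796]
ee_rot: [2.839, 0.435, 2.399]
wrist_force: [-1.8, 0.1, 1.5]
width: 0.0604
```

```bash
python3 - <<'E'
from h import *
st();im=eyes.snapshot("wrist");c=cal("wrist");np.savez("w2.npz",**c);cv2.imwrite("pics/w2raw.png",im)
cv2.imwrite("pics/w2.png",cv2.resize(im,None,fx=1.5,fy=1.5))
E
```

```text
t 4.25 tcp in cap frame mm [ 0.5  0.8 -7.5] a 1.001 axis dev 0.0 j6 -1.147 F [-0.8 -0.1  2.2] w 0.0604
```

View pics/w2.png

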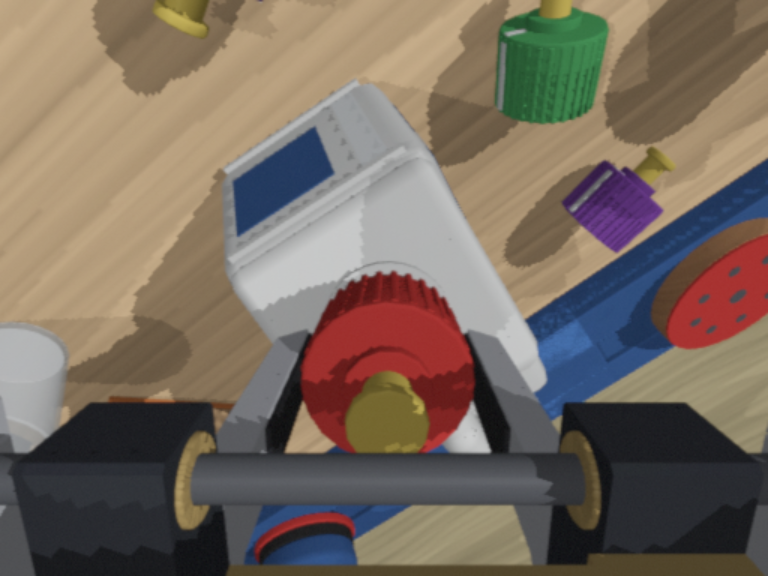

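The fingers hold the cap at 60.4 mm with the nozzle clear of the body. Now I start backing it off anticlockwise, following its slight rise.

arm_command(
  series=[
    [0.5, 0, 0, 0, 0, 0, -0.1],
    [0.5, 0, 0, -0.03, 0, 0, -0.1],
    [0.5, 0, 0, -0.03, 0, 0, -0.1],
    [0.5, 0, 0, 0, 0, 0, 0],
  ],
)

```text
time: 4.7
tool_pos: [0.5227, -0.0432, 0.1808]
ee_rot: [2.988, 0.505, 2.727]
wrist_force: [-3.1, 0.5, 5.2]
width: 0.0605
```

```bash
python3 - <<'E'
from h import *
st();o=now()[2];print("Tz",o["wrist_torque"]@Z)
E
```

```text
t 4.7 tcp in cap frame mm [ 1.1  0.6 -6.5] a 1.301 axis dev 0.1 j6 -1.447 F [-0.1  0.2  6. ] w 0.0605
Tz 0.0006735344641626769
```

arm_command(
  series=[
    [0.5, 0, 0, -0.036, 0, 0, -0.1],
    [0.5, 0, 0, -0.036, 0, 0, -0.1],
    [0.5, 0, 0, -0.036, 0, 0, -0.1],
    [0.5, 0, 0, -0.036, 0, 0, -0.1],
    [0.5, 0, 0, 0, 0, 0, 0],
  ],
)

```text
time: 5.2
tool_pos: [0.5217, -0.0432, 0.1819]
ee_rot: [-3.067, 0.52, -3.097]
wrist_force: [-4.3, 1.4, 4.7]
width: 0.0603
```

```bash
python3 - <<'E'
from h import *
st();o=now()[2];print("Tz",o["wrist_torque"]@Z)
E
```

```text
t 5.2 tcp in cap frame mm [ 0.8  0.5 -5. ] a 1.7 axis dev 0.1 j6 -1.847 F [-1.5  0.9  6.3] w 0.0603
Tz -0.04794154235069232
```

arm_command(
  series=[
    [0.5, 0, 0, -0.036, 0, 0, -0.1],
    [0.5, 0, 0, -0.036, 0, 0, -0.1],
    [0.5, 0, 0, 0, 0, 0, 0],
  ],
)

```text
time: 5.5
tool_pos: [0.5217, -0.0433, 0.1819]
ee_rot: [-2.956, 0.494, -2.872]
wrist_force: [0.8, -1.6, 1.2]
width: 0.0604
```

```bash
python3 - <<'E'
from h import *
st();o=now()[2];print("Tz",o["wrist_torque"]@Z)
E
```

```text
t 5.5 tcp in cap frame mm [ 0.8  0.4 -5. ] a 1.899 axis dev 0.1 j6 -2.046 F [ 1.4 -1.6  0.5] w 0.0604
Tz -0.04187706866472063
```

arm_command(
  series=[
    [0.5, 0, 0, -0.02, 0, 0, -0.06],
    [0.5, 0, 0, 0, 0, 0, 0],
  ],
)

```text
time: 5.7
tool_pos: [0.5215, -0.0433, 0.1817]
ee_rot: [-2.926, 0.482, -2.807]
wrist_force: [1.0, -3.1, 0.8]
width: 0.0604
```

```bash
python3 - <<'E'
from h import *
st();o=now()[2];print("Tz",o["wrist_torque"]@Z)
E
```

```text
t 5.7 tcp in cap frame mm [ 0.5  0.3 -5.1] a 1.958 axis dev 0.1 j6 -2.104 F [ 1.5 -2.9 -0. ] w 0.0604
Tz -0.06397663592888984
```

arm_command(
  series=[
    [0.5, 0, 0, -0.02, 0, 0, -0.06],
    [0.5, 0, 0, 0, 0, 0, 0],
  ],
)

```text
time: 5.9
tool_pos: [0.5214, -0.0432, 0.1819]
ee_rot: [-2.896, 0.468, -2.741]
wrist_force: [0.6, -2.7, -0.3]
width: 0.0605
```

```bash
python3 - <<'E'
from h import *
st();o=now()[2];print("Tz",o["wrist_torque"]@Z)
E
```

```text
t 5.9 tcp in cap frame mm [ 0.5  0.4 -4.9] a 2.018 axis dev 0.0 j6 -2.164 F [ 0.6 -2.6 -0.7] w 0.0605
Tz -0.08620478888857662
```

The axial force vanished at about 0.85–0.9 rad of back-off, so the thread start has been reached. Next I ease the cap down in steps to follow the drop.

arm_command(
  series=[
    [0.5, 0, 0, 0.1, 0, 0, 0.03],
    [0.5, 0, 0, 0.1, 0, 0, 0.0],
    [0.5, 0, 0, 0.1, 0, 0, 0],
    [0.5, 0, 0, 0, 0, 0, 0],
  ],
)

```text
time: 6.3
tool_pos: [0.523, -0.0432, 0.1797]
ee_rot: [-2.91, 0.475, -2.771]
wrist_force: [1.7, -4.0, 1.7]
width: 0.0607
```

```bash
python3 - <<'E'
from h import *
st();o=now()[2];print("Tz",o["wrist_torque"]@Z)
E
```

```text
t 6.3 tcp in cap frame mm [ 0.8  0.6 -7.6] a 1.99 axis dev 0.1 j6 -2.137 F [ 2.7 -3.8  0.4] w 0.0607
Tz -0.04714740990254642
```

arm_command(
  series=[
    [0.5, 0, 0, 0.1, 0, 0, 0],
    [0.5, 0, 0, 0.1, 0, 0, 0],
    [0.5, 0, 0, 0.1, 0, 0, 0],
    [0.5, 0, 0, 0, 0, 0, 0],
  ],
)

```text
time: 6.7
tool_pos: [0.5244, -0.0435, 0.177]
ee_rot: [-2.91, 0.475, -2.77]
wrist_force: [1.4, -4.1, 2.9]
width: 0.0603
```

```bash
python3 - <<'E'
from h import *
st();o=now()[2];print("Tz",o["wrist_torque"]@Z)
E
```

```text
t 6.7 tcp in cap frame mm [  0.7   0.5 -10.6] a 1.991 axis dev 0.1 j6 -2.137 F [ 3.  -3.9  1.6] w 0.0603
Tz -0.08054935047009687
```

arm_command(
  series=[
    [0.5, 0, 0, 0.06, 0, 0, 0],
    [0.5, 0, 0, 0.06, 0, 0, 0],
    [0.5, 0, 0, 0, 0, 0, 0],
  ],
)

```text
time: 7.0
tool_pos: [0.525, -0.0434, 0.1763]
ee_rot: [-2.91, 0.475, -2.77]
wrist_force: [-0.2, -5.5, 4.1]
width: 0.0607
```

```bash
python3 - <<'E'
from h import *
st();o=now()[2];print("Tz",o["wrist_torque"]@Z)
E
```

```text
t 7.0 tcp in cap frame mm [  0.8   0.6 -11.6] a 1.991 axis dev 0.1 j6 -2.137 F [ 2.4 -5.5  3.4] w 0.0607
Tz -0.07052416332407399
```

arm_command(
  series=[
    [0.5, 0, 0, 0.06, 0, 0, 0],
    [0.5, 0, 0, 0.06, 0, 0, 0],
    [0.5, 0, 0, 0, 0, 0, 0],
  ],
)

```text
time: 7.3
tool_pos: [0.5253, -0.0434, 0.176]
ee_rot: [-2.91, 0.475, -2.77]
wrist_force: [-5.5, -3.8, 8.8]
width: 0.0606
```

```bash
python3 - <<'E'
from h import *
st();o=now()[2];print("Tz",o["wrist_torque"]@Z)
E
```

```text
t 7.3 tcp in cap frame mm [  1.    0.7 -12. ] a 1.991 axis dev 0.1 j6 -2.137 F [-0.  -4.4 10.1] w 0.0606
Tz -0.07770776909326502
```

The cap dropped about 7–7.5 mm and seated with 10 N of reaction. Now I turn clockwise with the thread's lead (3.8 mm/rad).

arm_command(
  series=[
    [0.5, 0, 0, 0.0, 0, 0, 0.1],
    [0.5, 0, 0, 0.036, 0, 0, 0.1],
    [0.5, 0, 0, 0.038, 0, 0, 0.1],
    [0.5, 0, 0, 0.038, 0, 0, 0.1],
    [0.5, 0, 0, 0, 0, 0, 0],
  ],
)

```text
time: 7.8
tool_pos: [0.5262, -0.0429, 0.1748]
ee_rot: [-3.132, 0.525, 3.058]
wrist_force: [-2.0, -2.9, 7.5]
width: 0.0604
```

```bash
python3 - <<'E'
from h import *
st();o=now()[2];print("Tz",o["wrist_torque"]@Z)
E
```

```text
t 7.8 tcp in cap frame mm [  1.1   1.2 -13.4] a 1.589 axis dev 0.1 j6 -1.736 F [ 2.3 -3.1  7.4] w 0.0604
Tz -0.08228887185249635
```

arm_command(
  series=[
    [0.5, 0, 0, 0.038, 0, 0, 0.1],
    [0.5, 0, 0, 0.038, 0, 0, 0.1],
    [0.5, 0, 0, 0.038, 0, 0, 0.1],
    [0.5, 0, 0, 0.038, 0, 0, 0.1],
    [0.5, 0, 0, 0.038, 0, 0, 0.1],
    [0.5, 0, 0, 0.038, 0, 0, 0.1],
    [0.5, 0, 0, 0.038, 0, 0, 0.1],
    [0.5, 0, 0, 0.038, 0, 0, 0.1],
    [0.5, 0, 0, 0, 0, 0, 0],
  ],
)

```text
time: 8.7
tool_pos: [0.5276, -0.0424, 0.1719]
ee_rot: [2.753, 0.362, 2.183]
wrist_force: [-2.5, -1.6, 6.1]
width: 0.0605
```

```bash
python3 - <<'E'
from h import *
st();o=now()[2];print("Tz",o["wrist_torque"]@Z)
im=eyes.snapshot("wrist");c=cal("wrist");np.savez("w3.npz",**c);cv2.imwrite("pics/w3raw.png",im)
cv2.imwrite("pics/w3.png",cv2.resize(im,None,fx=1.5,fy=1.5))
E
```

```text
t 8.7 tcp in cap frame mm [  0.8   1.8 -16.6] a 0.788 axis dev 0.2 j6 -0.935 F [ 1.  -1.8  6.4] w 0.0605
Tz -0.1702085691674739
```

View pics/w3.png

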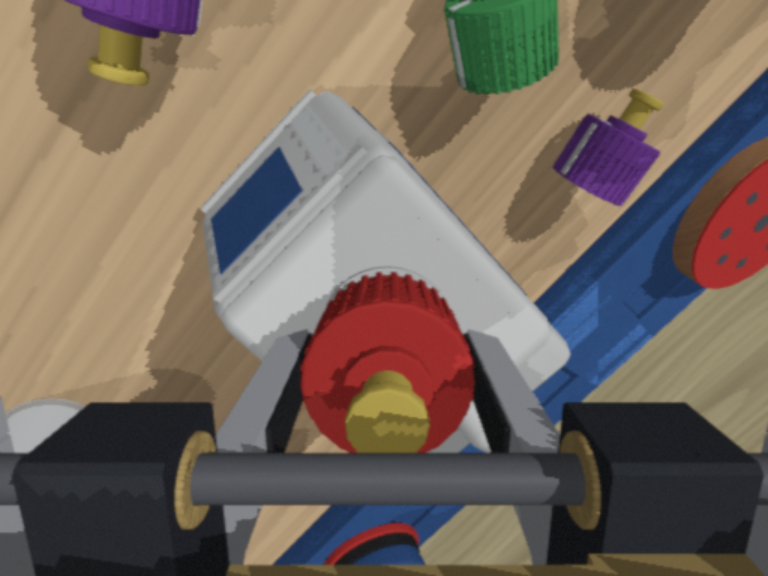

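The cap sits in the fingers exactly as before, centred at about (388,360), so it hasn't slipped. I keep turning.

arm_command(
  series=[
    [0.5, 0, 0, 0.046, 0, 0, 0.12],
    [0.5, 0, 0, 0.046, 0, 0, 0.12],
    [0.5, 0, 0, 0.046, 0, 0, 0.12],
    [0.5, 0, 0, 0.046, 0, 0, 0.12],
    [0.5, 0, 0, 0.046, 0, 0, 0.12],
    [0.5, 0, 0, 0.046, 0, 0, 0.12],
    [0.5, 0, 0, 0.046, 0, 0, 0.12],
    [0.5, 0, 0, 0, 0, 0, 0],
  ],
)

```text
time: 9.55
tool_pos: [0.5299, -0.0425, 0.1696]
ee_rot: [2.616, -0.028, 1.422]
wrist_force: [-0.3, -1.7, 5.7]
width: 0.0605
```

```bash
python3 - <<'E'
from h import *
st();o=now()[2];print("Tz",o["wrist_torque"]@Z)
E
```

```text
t 9.55 tcp in cap frame mm [  1.6   2.  -19.7] a -0.052 axis dev 0.2 j6 -0.095 F [ 2.7 -1.7  5. ] w 0.0605
Tz -0.054651430295594446
```

arm_command(
  series=[
    [0.5, 0, 0, 0.044, 0, 0, 0.12],
    [0.5, 0, 0, 0.044, 0, 0, 0.12],
    [0.5, 0, 0, 0.044, 0, 0, 0.12],
    [0.5, 0, 0, 0.044, 0, 0, 0.12],
    [0.5, 0, 0, 0.044, 0, 0, 0.12],
    [0.5, 0, 0, 0.044, 0, 0, 0.12],
    [0.5, 0, 0, 0, 0, 0, 0],
  ],
)

```text
time: 10.25
tool_pos: [0.5316, -0.0432, 0.1675]
ee_rot: [2.747, -0.359, 0.768]
wrist_force: [1.4, -3.2, 5.4]
width: 0.0605
```

```bash
python3 - <<'E'
from h import *
st();o=now()[2];print("Tz",o["wrist_torque"]@Z)
E
```

```text
t 10.25 tcp in cap frame mm [  2.1   1.5 -22.4] a -0.771 axis dev 0.2 j6 0.624 F [ 4.2 -3.   3.8] w 0.0605
Tz -0.008356099558381593
```

arm_command(
  series=[
    [0.5, 0, 0, 0.045, 0, 0, 0.12],
    [0.5, 0, 0, 0.045, 0, 0, 0.12],
    [0.5, 0, 0, 0.045, 0, 0, 0.12],
    [0.5, 0, 0, 0.045, 0, 0, 0.12],
    [0.5, 0, 0, 0.045, 0, 0, 0.12],
    [0.5, 0, 0, 0.045, 0, 0, 0.12],
    [0.5, 0, 0, 0.045, 0, 0, 0.12],
    [0.5, 0, 0, 0, 0, 0, 0],
  ],
)

```text
time: 11.05
tool_pos: [0.5332, -0.0439, 0.165]
ee_rot: [-3.118, -0.527, -0.151]
wrist_force: [2.1, -4.3, 6.3]
width: 0.0602
```

```bash
python3 - <<'E'
from h import *
st();o=now()[2];print("Tz",o["wrist_torque"]@Z)
E
```

```text
t 11.05 tcp in cap frame mm [  2.3   0.9 -25.4] a -1.611 axis dev 0.2 j6 1.464 F [ 5.3 -4.   4.2] w 0.0602
Tz -0.0697184416290345
```

arm_command(
  series=[
    [0.5, 0, 0, 0.03, 0, 0, 0.08],
    [0.5, 0, 0, 0.03, 0, 0, 0.08],
    [0.5, 0, 0, 0.03, 0, 0, 0.08],
    [0.5, 0, 0, 0, 0, 0, 0],
  ],
)

```text
time: 11.45
tool_pos: [0.5337, -0.0439, 0.1652]
ee_rot: [-2.982, -0.506, -0.425]
wrist_force: [-1.3, -2.7, 9.0]
width: 0.0605
```

```bash
python3 - <<'E'
from h import *
st();o=now()[2];print("Tz",o["wrist_torque"]@Z)
E
```

```text
t 11.45 tcp in cap frame mm [  2.8   1.  -25.5] a -1.85 axis dev 0.3 j6 1.703 F [ 3.6 -2.9  8.3] w 0.0605
Tz -0.033559662176778325
```

Descent has stopped at -25.5 mm, so the face has reached the lip. Now I tighten in small steps and watch the torque.

arm_command(
  series=[
    [0.5, 0, 0, 0.0, 0, 0, 0.08],
    [0.5, 0, 0, 0.0, 0, 0, 0.08],
    [0.5, 0, 0, 0, 0, 0, 0],
  ],
)

```text
time: 11.75
tool_pos: [0.5336, -0.044, 0.1651]
ee_rot: [-2.898, -0.474, -0.603]
wrist_force: [-1.0, -3.4, 9.5]
width: 0.0606
```

```bash
python3 - <<'E'
from h import *
st();o=now()[2];print("Tz",o["wrist_torque"]@Z)
E
```

```text
t 11.75 tcp in cap frame mm [  2.7   0.9 -25.5] a -2.01 axis dev 0.3 j6 1.863 F [ 4.2 -3.5  8.5] w 0.0606
Tz -0.06781527953071935
```

arm_command(
  series=[
    [0.5, 0, 0, 0.0, 0, 0, 0.08],
    [0.5, 0, 0, 0.0, 0, 0, 0.08],
    [0.5, 0, 0, 0, 0, 0, 0],
  ],
)

```text
time: 12.05
tool_pos: [0.5339, -0.0442, 0.1653]
ee_rot: [-2.823, -0.43, -0.774]
wrist_force: [0.3, -3.8, 7.9]
width: 0.0601
```

```bash
python3 - <<'E'
from h import *
st();o=now()[2];print("Tz",o["wrist_torque"]@Z)
E
```

```text
t 12.05 tcp in cap frame mm [  3.    0.8 -25.5] a -2.17 axis dev 0.3 j6 2.024 F [ 4.6 -3.8  6.5] w 0.0601
Tz -0.22003826961163042
```

arm_command(
  series=[
    [0.5, 0, 0, 0.0, 0, 0, 0.08],
    [0.5, 0, 0, 0.0, 0, 0, 0.06],
    [0.5, 0, 0, 0, 0, 0, 0],
  ],
)

```text
time: 12.35
tool_pos: [0.5343, -0.0443, 0.1655]
ee_rot: [-2.766, -0.384, -0.917]
wrist_force: [2.9, -4.5, 8.2]
width: 0.0603
```

```bash
python3 - <<'E'
from h import *
st();o=now()[2];print("Tz",o["wrist_torque"]@Z)
im=eyes.snapshot("wrist");c=cal("wrist");np.savez("w4.npz",**c);cv2.imwrite("pics/w4raw.png",im)
E
```

```text
t 12.35 tcp in cap frame mm [  3.6   0.7 -25.6] a -2.309 axis dev 0.4 j6 2.163 F [ 7.  -4.2  5.4] w 0.0603
Tz -0.08689529687716305
```

```bash
python3 - <<'E'
from h import *
o=now()[2];print(np.round(o["joint_torque"],2),np.round(o["wrist_torque"],3))
w=cv2.imread("pics/w4raw.png")[150:325,180:340]
a=eyes.snapshot("scene");b=eyes.snapshot("side");cv2.imwrite("pics/s4.png",a);cv2.imwrite("pics/d4.png",b)
L=[cv2.resize(w,(266,290)),cv2.resize(a[160:250,180:263],(266,290),interpolation=2),cv2.resize(b[120:210,230:313],(266,290),interpolation=2)]
cv2.imwrite("pics/m4.png",np.hstack(L))
E
```

```text
[ 2.240e+00 -1.430e+01 -2.561e+01  1.250e+00  1.000e-02 -1.000e-02] [-0.744 -0.687 -0.449]
```

View pics/m4.png

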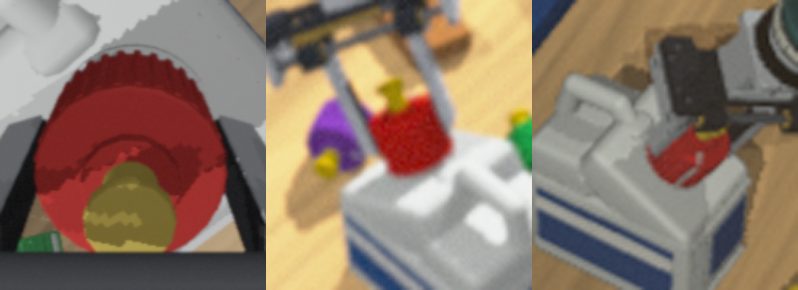

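The side panel shows the white mark on the +y side of the cap, near (690,170) in the composite. The turn count predicts a mark angle of about 2.1 rad, so the cap has turned with the fingers. I turn further to find the tight stop.

arm_command(
  series=[
    [0.5, 0, 0, 0.02, 0, 0, 0.06],
    [0.5, 0, 0, 0.02, 0, 0, 0.06],
    [0.5, 0, 0, 0, 0, 0, 0],
  ],
)

```text
time: 12.8
tool_pos: [0.5345, -0.0448, 0.1656]
ee_rot: [-2.725, -0.339, -1.034]
wrist_force: [0.4, -5.4, 9.1]
width: 0.0605
```

```bash
python3 - <<'E'
from h import *
st();o=now()[2];print("Tz",o["wrist_torque"]@Z,o["joint_torque"][5])
E
```

```text
t 12.8 tcp in cap frame mm [  3.8   0.2 -25.6] a -2.427 axis dev 0.4 j6 2.282 F [ 5.4 -5.3  7.4] w 0.0605
Tz 0.2702570903533018 0.4417622275650501
```

arm_command(
  series=[
    [0.5, 0, 0, 0.0, 0, 0, 0.06],
    [0.5, 0, 0, 0.0, 0, 0, 0.06],
    [0.5, 0, 0, 0, 0, 0, 0],
  ],
)

```text
time: 13.1
tool_pos: [0.5336, -0.0428, 0.1648]
ee_rot: [-2.691, -0.284, -1.146]
wrist_force: [-2.5, 0.1, 10.8]
width: 0.0605
```

```bash
python3 - <<'E'
from h import *
st();o=now()[2];print("Tz",o["wrist_torque"]@Z,o["joint_torque"][5])
E
```

```text
t 13.1 tcp in cap frame mm [  2.4   2.1 -25.8] a -2.546 axis dev 0.3 j6 2.401 F [ 3.2 -0.1 10.6] w 0.0605
Tz 0.6805756119357713 0.9045970626175404
```

Torque is now rising to 0.7–0.9 N·m, so it is tightening, but joint 6 is near its limit. I'll release, back out and turn the hand back, check the mark and regrip.

arm_command(
  series=[
    [0.8, 0, 0, 0, 0, 0, 0],
    [1, 0, 0, 0, 0, 0, 0],
    [1, 0, 0, 0, 0, 0, 0],
    [1, 0, 0, 0, 0, 0, 0],
    [1, 0, 0, -2, 0, 0, 0],
    [1, 0, 0, -2, 0, 0, 0],
    [1, 0, 0, -2, 0, 0, -0.14],
    [1, 0, 0, -2, 0, 0, -0.14],
    [1, 0, 0, -2, 0, 0, -0.14],
    [1, 0, 0, -2, 0, 0, -0.14],
    [1, 0, 0, 0, 0, 0, -0.14],
    [1, 0, 0, 0, 0, 0, -0.14],
    [1, 0, 0, 0, 0, 0, -0.14],
    [1, 0, 0, 0, 0, 0, -0.14],
    [1, 0, 0, 0, 0, 0, -0.14],
    [1, 0, 0, 0, 0, 0, -0.14],
    [1, 0, 0, 0, 0, 0, -0.14],
    [1, 0, 0, 0, 0, 0, 0],
    [1, 0, 0, 0, 0, 0, 0],
  ],
)

```text
time: 15.0
tool_pos: [0.4727, -0.0376, 0.2655]
ee_rot: [2.846, -0.438, 0.52]
wrist_force: [0.5, 0.2, -0.1]
width: 0.094
```

```bash
python3 - <<'E'
from h import *
st()
im=eyes.snapshot("wrist");c=cal("wrist");np.savez("w5.npz",**c);cv2.imwrite("pics/w5raw.png",im)
F=F0-.018*Z
q=proj(c,F+.018*Z)[0];print("pred head",q,"noz",proj(c,F+.046*Z)[0])
x0,y0=int(q[0])-55,max(int(q[1])-55,0);print(x0,y0)
cv2.imwrite("pics/w5c.png",cv2.resize(im[y0:y0+110,x0:x0+110],None,fx=5,fy=5,interpolation=2))
E
```

```text
t 15.0 tcp in cap frame mm [-0.2  0.9 92. ] a -1.012 axis dev 0.1 j6 0.86 F [ 0.4  0.2 -0.3] w 0.094
pred head [259.73263896 193.78753608] noz [259.82191949 203.26293857]
204 138
```

View pics/w5c.png

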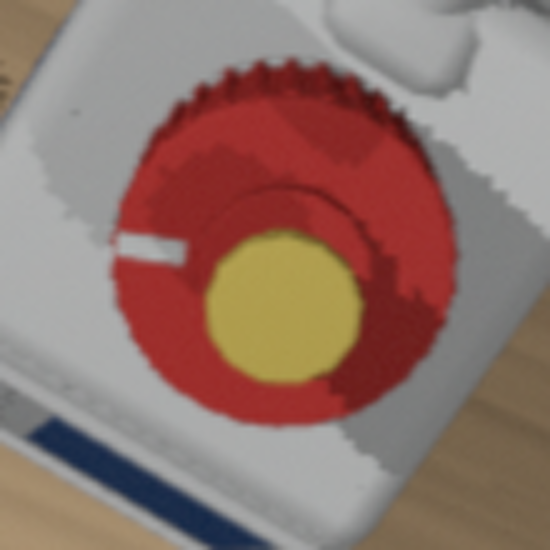

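The close-up shows the nozzle centre at (284,306), the head centre at (284,258) and the mark end at (117,244), in crop pixels.

```bash
python3 - <<'E'
from h import *
from scipy.optimize import least_squares
c=dict(np.load("w5.npz"));ca,cb=cal("scene"),cal("side")
g=lambda x,y:np.array([204+x/5-.4,138+y/5-.4])
E=[(112,258),(456,258),(284,428),(284,88)]
def res(v):
    H=v[:3];Z=frame(v[3])[2];r=[proj(c,H)[0]-g(284,258),proj(c,H+.028*Z)[0]-g(284,306)]
    rim=[]
    for e in E:
        o,d=ray(c,g(*e));P=o+d*((H-o)@Z)/(d@Z)-H;rim.append((np.linalg.norm(P)-.0302)*2000)
    return np.r_[np.concatenate(r),rim]
s=least_squares(res,[*(F0),-.1]);v=s.x;print("psi",v[3],"res",np.round(s.fun,1))
H=v[:3];d=H-.018*Z-F0;print("face rel F0 mm",np.round(1000*np.array([d@X,d@Y,d@Z]),1))
for ps in(-.105,v[3]):
    x,y,z=frame(ps);o,d=ray(c,g(117,244));P=o+d*((H-o)@z)/(d@z)-H;print("mark ang",np.arctan2(P@y,P@x),np.linalg.norm(P))
# same size-based check on first view
E
```

```text
psi -0.14453964415016016 res [ 0.   0.8 -0.4  0.  -0.5 -0.7  0.8  0.4]
face rel F0 mm [  3.8   1.7 -15.3]
mark ang 2.0184430212197957 0.029149088462769784
mark ang 2.0572772984774463 0.029192258632231082
```

```bash
python3 - <<'E'
from h import *
rows(F0+.0028*X+.0018*Y-.026*Z,toolR(psi,-1.0),6,False)
E
```

```text
6 rows d cm [0.05 0.01 1.97] w [-0.0002  0.     -0.002 ] |d| 1.97 |w| 0.002
```

arm_command(
  series=[
    [1, 0.05, 0.01, 1.97, 0, 0, 0],
    [1, 0.05, 0.01, 1.97, 0, 0, 0],
    [1, 0.05, 0.01, 1.97, 0, 0, 0],
    [1, 0.05, 0.01, 1.97, 0, 0, 0],
    [1, 0.05, 0.01, 1.97, 0, 0, 0],
    [1, 0.05, 0.01, 1.97, 0, 0, 0],
    [1, 0, 0, 0, 0, 0, 0],
    [0.75, 0, 0, 0, 0, 0, 0],
    [0.7, 0, 0, 0, 0, 0, 0],
    [0.6, 0, 0, 0, 0, 0, 0],
    [0.5, 0, 0, 0, 0, 0, 0],
    [0.5, 0, 0, 0, 0, 0, 0],
    [0.5, 0, 0, 0, 0, 0, 0],
  ],
)

```text
time: 16.35
tool_pos: [0.5346, -0.0437, 0.1663]
ee_rot: [2.841, -0.438, 0.524]
wrist_force: [-0.7, -2.1, 3.0]
width: 0.0604
```

```bash
python3 - <<'E'
from h import *
st();o=now()[2];print("Tz",o["wrist_torque"]@Z,o["joint_torque"][5])
E
```

```text
t 16.35 tcp in cap frame mm [  4.2   1.3 -25. ] a -1.009 axis dev 0.1 j6 0.868 F [ 1.1 -2.1  2.9] w 0.0604
Tz 0.03112916102833823 0.062242657877504826
```

arm_command(
  series=[
    [0.5, 0, 0, 0, 0, 0, 0.06],
    [0.5, 0, 0, 0, 0, 0, 0.06],
    [0.5, 0, 0, 0, 0, 0, 0],
  ],
)

```text
time: 16.65
tool_pos: [0.5346, -0.0439, 0.1664]
ee_rot: [2.896, -0.469, 0.398]
wrist_force: [-2.4, -3.2, 4.9]
width: 0.0601
```

```bash
python3 - <<'E'
from h import *
st();o=now()[2];print("Tz",o["wrist_torque"]@Z,o["joint_torque"][5])
E
```

```text
t 16.65 tcp in cap frame mm [  4.2   1.1 -24.9] a -1.127 axis dev 0.2 j6 0.986 F [ 0.7 -3.4  5.3] w 0.0601
Tz 0.5725185503105972 0.8287383243441582
```

arm_command(
  series=[
    [0.5, 0, 0, 0, 0, 0, 0.06],
    [0.5, 0, 0, 0, 0, 0, 0.06],
    [0.5, 0, 0, 0, 0, 0, 0],
  ],
)

```text
time: 16.95
tool_pos: [0.5349, -0.044, 0.1667]
ee_rot: [2.956, -0.496, 0.267]
wrist_force: [-1.8, -4.3, 4.6]
width: 0.0603
```

```bash
python3 - <<'E'
from h import *
st();o=now()[2];print("Tz",o["wrist_torque"]@Z,o["joint_torque"][5])
E
```

```text
t 16.95 tcp in cap frame mm [  4.6   1.1 -24.8] a -1.246 axis dev 0.2 j6 1.105 F [ 1.1 -4.4  4.6] w 0.0603
Tz 0.972672088453057 1.2101801857352257
```

arm_command(
  series=[
    [0.5, 0, 0, 0, 0, 0, 0.06],
    [0.5, 0, 0, 0, 0, 0, 0.06],
    [0.5, 0, 0, 0, 0, 0, 0],
  ],
)

```text
time: 17.25
tool_pos: [0.5351, -0.0441, 0.1668]
ee_rot: [3.023, -0.515, 0.13]
wrist_force: [-1.2, -4.9, 4.8]
width: 0.0606
```

```bash
python3 - <<'E'
from h import *
st();o=now()[2];print("Tz",o["wrist_torque"]@Z,o["joint_torque"][5])
E
```

```text
t 17.25 tcp in cap frame mm [  4.9   1.  -24.8] a -1.367 axis dev 0.2 j6 1.226 F [ 1.8 -5.   4.5] w 0.0606
Tz 0.7362774951313183 0.8954469300806522
```

arm_command(
  series=[
    [0.5, 0, 0, 0, 0, 0, 0.06],
    [0.5, 0, 0, 0, 0, 0, 0.06],
    [0.5, 0, 0, 0, 0, 0, 0],
  ],
)

```text
time: 17.55
tool_pos: [0.5354, -0.0443, 0.1671]
ee_rot: [3.091, -0.526, -0.008]
wrist_force: [-0.3, -4.7, 5.0]
width: 0.0602
```

```bash
python3 - <<'E'
from h import *
st();o=now()[2];print("Tz",o["wrist_torque"]@Z,o["joint_torque"][5])
E
```

```text
t 17.55 tcp in cap frame mm [  5.2   0.8 -24.7] a -1.487 axis dev 0.3 j6 1.346 F [ 2.7 -4.7  4.2] w 0.0602
Tz 0.5295118212012466 0.7305498048663139
```

Torque peaked at about 1.0–1.2 N·m and then fell as the pads began to slip, so the cap is tight. I release, back off and measure the mark again.

arm_command(
  series=[
    [0.8, 0, 0, 0, 0, 0, 0],
    [1, 0, 0, 0, 0, 0, 0],
    [1, 0, 0, 0, 0, 0, 0],
    [1, 0, 0, 0, 0, 0, 0],
    [1, 0, 0, -2, 0, 0, 0],
    [1, 0, 0, -2, 0, 0, 0],
    [1, 0, 0, -2, 0, 0, 0],
    [1, 0, 0, -2, 0, 0, 0],
    [1, 0, 0, -2, 0, 0, 0],
    [1, 0, 0, -2, 0, 0, 0],
    [1, 0, 0, 0, 0, 0, 0],
    [1, 0, 0, 0, 0, 0, 0],
  ],
)

```text
time: 18.75
tool_pos: [0.4745, -0.0366, 0.2686]
ee_rot: [3.095, -0.522, -0.011]
wrist_force: [0.8, -0.1, 0.1]
width: 0.094
```

```bash
python3 - <<'E'
from h import *
st()
im=eyes.snapshot("wrist");c=cal("wrist");np.savez("w6.npz",**c);cv2.imwrite("pics/w6raw.png",im)
F=F0+.0035*X+.0015*Y-.0165*Z
q=proj(c,F+.018*Z)[0];print("pred head",q,"noz",proj(c,F+.046*Z)[0])
x0,y0=int(q[0])-55,max(int(q[1])-55,0);print(x0,y0)
cv2.imwrite("pics/w6c.png",cv2.resize(im[y0:y0+110,x0:x0+110],None,fx=5,fy=5,interpolation=2))
E
```

```text
t 18.75 tcp in cap frame mm [ 2.9  2.1 93.8] a -1.489 axis dev 0.0 j6 1.342 F [ 0.8 -0.  -0.3] w 0.094
pred head [259.42411347 191.75292997] noz [259.48299966 201.12299944]
204 136
```

View pics/w6c.png

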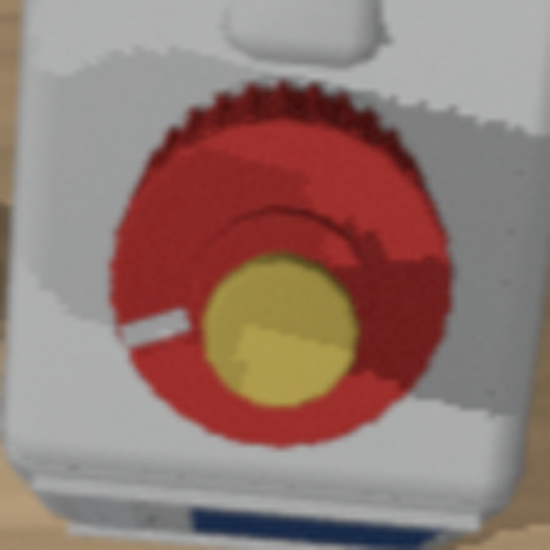

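Head centre (281,278), nozzle (281,331) and mark end (124,335), in crop pixels.

```bash
python3 - <<'E'
from h import *
from scipy.optimize import least_squares
c=dict(np.load("w6.npz"))
g=lambda x,y:np.array([204+x/5-.4,136+y/5-.4])
E=[(112,278),(450,278),(281,447),(281,108)]
def res(v):
    H=v[:3];Z=frame(v[3])[2];r=[proj(c,H)[0]-g(281,278),proj(c,H+.028*Z)[0]-g(281,331)]
    rim=[]
    for e in E:
        o,d=ray(c,g(*e));P=o+d*((H-o)@Z)/(d@Z)-H;rim.append((np.linalg.norm(P)-.0302)*2000)
    return np.r_[np.concatenate(r),rim]
s=least_squares(res,[*(F0),-.1]);v=s.x;print("psi",v[3],"res",np.round(s.fun,1))
H=v[:3];d=H-.018*Z-F0;print("face rel F0 mm",np.round(1000*np.array([d@X,d@Y,d@Z]),1))
for ps in(-.105,v[3]):
    x,y,z=frame(ps);o,d=ray(c,g(124,335));P=o+d*((H-o)@z)/(d@z)-H;print("mark ang",np.arctan2(P@y,P@x),np.linalg.norm(P))
E
```

```text
psi -0.11403624540483347 res [-0.   0.8 -0.1 -0.4 -1.2 -1.2  1.2  1.1]
face rel F0 mm [  3.5   1.2 -15.7]
mark ang 1.9883935699415463 0.029383877785686355
mark ang 1.9972939488576626 0.0294080963209689
```

The mark moved only from 2.03 to 1.99 rad. That is about 0.62 rad past lip contact, i.e. the 0.1 turn the task asks for, so the cap is home. Now I shut the fingers and push the nozzle.

arm_command(
  series=[
    [0, 0.03, 0.04, 0, 0, 0, 0],
    [0, 0.03, 0.04, 0, 0, 0, 0],
    [0, 0, 0, 0, 0, 0, 0],
    [0, 0, 0, 0, 0, 0, 0],
    [0, 0, 0, 0, 0, 0, 0],
    [0, 0, 0, 0, 0, 0, 0],
    [0, 0, 0, 0, 0, 0, 0],
    [0, 0, 0, 2, 0, 0, 0],
    [0, 0, 0, 2, 0, 0, 0],
    [0, 0, 0, 1.5, 0, 0, 0],
    [0, 0, 0, 0.7, 0, 0, 0],
    [0, 0, 0, 0, 0, 0, 0],
    [0, 0, 0, 0, 0, 0, 0],
  ],
)

```text
time: 20.1
tool_pos: [0.506, -0.0408, 0.2164]
ee_rot: [3.095, -0.523, -0.011]
wrist_force: [-0.4, 0.4, 0.4]
width: 0.0003
```

```bash
python3 - <<'E'
from h import *
st()
E
```

```text
t 20.1 tcp in cap frame mm [ 4.3  1.2 32.8] a -1.489 axis dev 0.1 j6 1.344 F [-0.2  0.4  0.5] w 0.0003
```

arm_command(
  series=[
    [0, 0, 0, 0.2, 0, 0, 0],
    [0, 0, 0, 0.2, 0, 0, 0],
    [0, 0, 0, 0.2, 0, 0, 0],
    [0, 0, 0, 0.2, 0, 0, 0],
    [0, 0, 0, 0, 0, 0, 0],
  ],
)

```text
time: 20.6
tool_pos: [0.5101, -0.0412, 0.2101]
ee_rot: [3.094, -0.524, -0.011]
wrist_force: [-2.3, 0.4, 5.1]
width: 0.0003
```

```bash
python3 - <<'E'
from h import *
st()
E
```

```text
t 20.6 tcp in cap frame mm [ 4.7  1.2 25.3] a -1.489 axis dev 0.1 j6 1.344 F [0.6 0.2 5.6] w 0.0003
```

arm_command(
  series=[
    [0, 0, 0, 0.2, 0, 0, 0],
    [0, 0, 0, 0.2, 0, 0, 0],
    [0, 0, 0, 0.2, 0, 0, 0],
    [0, 0, 0, 0, 0, 0, 0],
  ],
)

```text
time: 21.0
tool_pos: [0.5123, -0.0415, 0.2068]
ee_rot: [3.094, -0.523, -0.01]
wrist_force: [-14.0, 1.7, 13.1]
width: 0.0007
```

```bash
python3 - <<'E'
from h import *
st()
E
```

```text
t 21.0 tcp in cap frame mm [ 5.   1.1 21.2] a -1.488 axis dev 0.1 j6 1.344 F [-5.6  0.2 18.4] w 0.0007
```

arm_command(
  series=[
    [0, 0, 0, 0.1, 0, 0, 0],
    [0, 0, 0, 0.1, 0, 0, 0],
    [0, 0, 0, 0, 0, 0, 0],
  ],
)

```text
time: 21.3
tool_pos: [0.5126, -0.0415, 0.2067]
ee_rot: [3.093, -0.523, -0.009]
wrist_force: [-23.8, 2.1, 20.7]
width: 0.0003
```

```bash
python3 - <<'E'
from h import *
st()
E
```

```text
t 21.3 tcp in cap frame mm [ 5.2  1.1 21.1] a -1.488 axis dev 0.1 j6 1.344 F [-10.3  -0.4  29.9] w 0.0003
```

A hard stop at 30 N. I back off and check the nozzle height.

arm_command(
  series=[
    [0, 0, 0, -1.5, 0, 0, 0],
    [0, 0, 0, -2, 0, 0, 0],
    [0, 0, 0, -2, 0, 0, 0],
    [0, 0, 0, -2, 0, 0, 0],
    [1, 0, 0, 0, 0, 0, 0],
    [1, 0, 0, 0, 0, 0, 0],
    [1, 0, 0, 0, 0, 0, 0],
    [1, 0, 0, 0, 0, 0, 0],
    [1, 0, 0, 0, 0, 0, 0],
  ],
)

```text
time: 22.2
tool_pos: [0.4764, -0.0377, 0.2653]
ee_rot: [3.096, -0.52, -0.011]
wrist_force: [-0.3, -0.2, -0.2]
width: 0.0367
```

```bash
python3 - <<'E'
from h import *
st()
im=eyes.snapshot("wrist");c=cal("wrist");np.savez("w7.npz",**c);cv2.imwrite("pics/w7raw.png",im)
H=F0+.0035*X+.0012*Y-.0157*Z+.018*Z
print("pred head",proj(c,H)[0],"noz open",proj(c,H+.028*Z)[0],"noz shut",proj(c,H+.018*Z)[0])
x0,y0=204,136
h=cv2.cvtColor(im,cv2.COLOR_BGR2HSV);m=cv2.inRange(h,(18,90,60),(38,255,255))[170:240,230:300]
k=max(cv2.findContours(m,0,2)[0],key=cv2.contourArea);e=cv2.fitEllipse(k);print("yellow",e[0][0]+230,e[0][1]+170,e[1])
cv2.imwrite("pics/w7c.png",cv2.resize(im[y0:y0+110,x0:x0+110],None,fx=5,fy=5,interpolation=2))
E
```

```text
t 22.2 tcp in cap frame mm [ 3.   1.2 90.1] a -1.489 axis dev 0.1 j6 1.34 F [-0.3 -0.2 -0.1] w 0.0367
pred head [258.64068181 193.88218122] noz open [258.62577689 203.59496409] noz shut [258.63145718 199.893409  ]
yellow 258.71097564697266 199.53331184387207 (28.150358200073242, 29.17786979675293)
```

View pics/w7c.png

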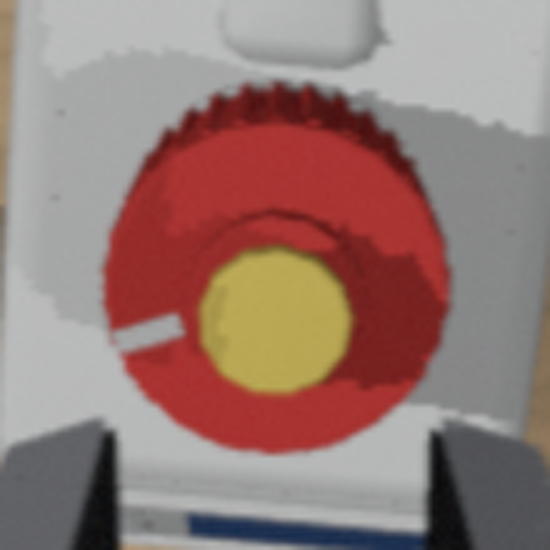

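The nozzle centre at (258.6,199.8) matches the predicted shut position (258.6,199.9); open would be 203.6. The mark has not moved. I'll move the hand clear and compare the cap's position with the first pictures from the fixed cameras.

arm_command(
  series=[
    [1, 0, 0, -3, 0, 0, 0],
    [1, 0, 0, -3, 0, 0, 0],
    [1, 0, 0, -3, 0, 0, 0],
    [1, 0, 0, -3, 0, 0, 0],
    [1, 0, 0, 0, 0, 0, 0],
    [1, 0, 0, 0, 0, 0, 0],
  ],
)

```text
time: 22.85
tool_pos: [0.417, -0.0316, 0.3705]
ee_rot: [3.095, -0.522, -0.011]
wrist_force: [-0.5, -0.8, -0.3]
width: 0.089
```

```bash
python3 - <<'E'
from h import *
a=eyes.snapshot("scene");b=eyes.snapshot("side");cv2.imwrite("pics/s8.png",a);cv2.imwrite("pics/d8.png",b)
a0=cv2.imread("pics/scene0.png");b0=cv2.imread("pics/side0.png");ca,cb=cal("scene"),cal("side");T={}
for nm,A,B in(("0",a0,b0),("8",a,b)):
    for col in "yr":
        q=[]
        for im,roi in((A,(205,172,240,220)),(B,(262,140,305,185))):
            m=blobs(im,col,roi);k=cv2.convexHull(max(cv2.findContours(m,0,2)[0],key=cv2.contourArea));x=k[:,0];M=cv2.moments(k);q.append((M["m10"]/M["m00"],M["m01"]/M["m00"]));print(nm,col,np.round(q[-1],1),x.min(0),x.max(0))
        T[nm+col]=tri([(ca,q[0]),(cb,q[1])])[0]
for col in "yr":
    d=T["8"+col]-T["0"+col];print(col,T["8"+col],np.round(1000*np.array([d@X,d@Y,d@Z]),1))
# bystanders: changed pixels away from arm
for n,u,v in(("scene",a0,a),("side",b0,b)):
    D=cv2.absdiff(u,v).max(2)>45;nn,_,s,_=cv2.connectedComponentsWithStats(D.astype(np.uint8));print(n,[tuple(int(i) for i in r) for r in s[1:] if r[4]>25])
g=lambda im,x,y:cv2.resize(im[y:y+90,x:x+90],(390,390),interpolation=2)
cv2.imwrite("pics/f8.png",np.hstack([g(a,180,160),g(b,230,120)]))
st()
E
```

```text
0 y [215.5 182. ] [211 177] [219 187]
0 y [289.9 155.4] [285 151] [295 160]
0 r [221.8 195.5] [210 183] [233 207]
0 r [281.9 162.6] [270 150] [295 174]
8 y [220.  189.6] [216 186] [224 193]
8 y [284.5 158.8] [281 155] [288 162]
8 r [224.7 201.6] [213 190] [236 213]
8 r [278.7 164.4] [267 153] [291 176]
y [ 0.51421312 -0.04101174  0.20269558] [  3.2   1.3 -24.6]
r [ 0.53214502 -0.0442016   0.16959774] [  2.5  -1.3 -18.5]
scene [(0, 0, 207, 184, 10665), (75, 101, 15, 17, 130), (73, 120, 28, 30, 351), (125, 165, 13, 7, 36), (70, 167, 13, 7, 43), (0, 178, 62, 152, 2360), (209, 178, 30, 37, 534), (0, 181, 5, 17, 47), (13, 185, 144, 179, 5656), (0, 216, 5, 11, 40), (167, 288, 14, 21, 101), (84, 328, 33, 27, 443), (18, 356, 65, 28, 889), (0, 370, 11, 14, 105)]
side [(323, 0, 189, 118, 7649), (443, 43, 17, 7, 53), (482, 77, 13, 12, 39), (406, 82, 8, 10, 47), (372, 85, 140, 239, 16539), (379, 111, 17, 44, 308), (334, 119, 21, 11, 80), (280, 150, 15, 23, 97), (266, 153, 10, 23, 84), (281, 155, 8, 9, 42), (475, 248, 20, 6, 40), (433, 265, 49, 21, 215), (415, 284, 9, 8, 40), (465, 304, 10, 7, 38)]
t 22.95 tcp in cap frame mm [  2.5   1.1 209. ] a -1.49 axis dev 0.2 j6 1.327 F [-0.1  0.5 -0.6] w 0.0934
```

View pics/f8.png

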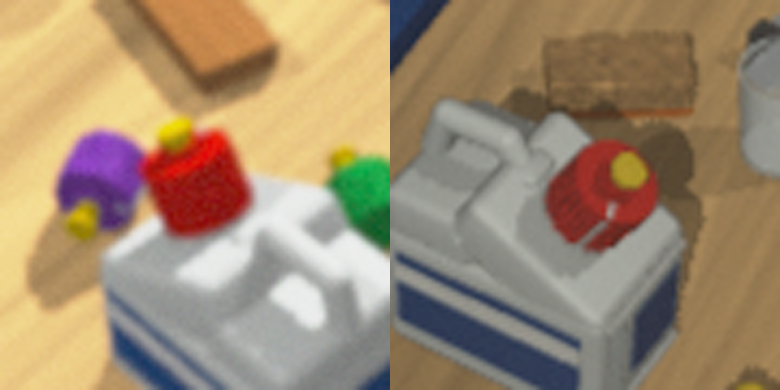

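The red cap has moved 18.5 mm down its axis (18 expected), the cap sits straight on the neck and the nozzle is low. Nothing is touching. Handing in.

```bash
python3 -c "
from bench import job; print(job.close_job())"
```

```text
the job is handed in; nothing more can be done
None
```

The cap is screwed fully home and the nozzle is pushed shut, in the order asked. The job was handed in at about 23 s with the hand clear of everything.

- **Back-off:** I turned the cap anticlockwise without lifting it until the axial force vanished after about 0.9 rad. I carried on to about 1.0 rad, then lowered the cap 7–7.5 mm into the thread (8 mm stated).
- **Screwing home:** I turned it clockwise along the thread's lead, with one regrip. Torque peaked at about 1.0–1.2 N·m, then the pads began to slip. The white mark ended about 4.4 rad clockwise of the drop point, which is 0.1 turn past lip contact.
- **Nozzle:** I pushed it down with shut fingers to a hard stop at about 30 N. In the wrist image it matched the shut position to within half a pixel.

**Checks that disagreed:** The fixed cameras show the cap 18.5 mm lower than at the start, against about 18 mm expected, but the close-up wrist-camera estimate gave only 15.7 mm. I put that down to weak depth from a single view. The fixed cameras' yellow outline moved 24.6 mm rather than 28 mm, probably because it takes in the stem when the nozzle is open.

**Bystanders:** I saw no sign of any being moved. The image comparison was dominated by the arm and its shadow, and I did not measure each item separately.

I viewed 12 pictures, two over the budget of 10.

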